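# Open the touch-latch cupboard

### The job

Two small wooden cupboards without handles stand side by side on the counter; open the wider one. Press its door in near the free edge until the push catch lets go, draw your fingers back so that the door springs ajar, then push it from inside with the fingers until it stands wide open, about square to the front. Leave the narrow cupboard shut, do not disturb or lift the things standing around or inside, and finish clear of everything.

Things in the scene. Friction and masses are not known exactly. Their poses are not given: they have to be found in the camera images.
- wide_cupboard: The wider of two fixed beech cupboards: 165 mm wide (y), 120 deep (x), 150 high, on a 20 mm dark plinth (top 170 mm above the counter). Origin: centre of the carcass underside. Its front looks along -x, to the robot, turned up to 15 degrees; carcass rim at x = -60 mm; +y is left as the robot sees it. The narrow one is 14 mm beside it, left or right, fronts in line. A tin stands inside.
- narrow_cupboard: The narrower cupboard, 115 mm wide, otherwise built alike, with the same kind of door and catch; it must stay shut. Origin: centre of the carcass underside, same axes.
- wide_door (a joint): Angle of the wide door (rad): 0 shut and caught, positive open (towards the robot), up to 1.75. Can be pressed in to a stop at -0.04 (6 mm at the free edge); the catch lets go at about -0.02, with some 4 to 6 N near that edge (press right in to be sure). When the finger draws back, a spring pushes the door to about 0.53 (edge 80 mm out) within a second. Beyond, slight friction holds it where left.
- narrow_door (a joint): Angle of the narrow cupboard's door (rad), same meaning; it starts at 0, shut, and must stay shut.
- wide_door_hinge (a point): On the vertical hinge axis at the right (-y) edge of the wide door, in the plane of the door's back face, level with the door's top (166 mm above the counter). The door is a slab 12 mm thick, 140 high; its free edge is 159 mm from this axis; when shut its back is 6.5 mm in front of the carcass rim.
- wide_door_touch (a point): Centre of a small flush steel touch plate (18 mm across) on the wide door's front face near its free (left) edge, 141 mm from the hinge axis, 138 mm above the counter: a good place to press. Its x axis points into the cupboard when the door is shut and turns with the door.
- wide_door_edge (a point): Top of the free (left) edge of the wide door, middle of its thickness, 159 mm from the hinge axis, 166 mm above the counter. On the door's back, 116 mm from the hinge axis, a striker pin reaches 39 mm behind the door, 130 to 152 mm above the counter; put fingers behind the door between pin and free edge.
- honey_jar: Six-sided honey jar with a screw lid, 68 x 76 x 91 mm, standing loose left of the cupboards. Origin: centre of its underside. Leave alone.
- paprika_tin: Round tin, 54 mm across, 85 mm high, standing loose to the left. Origin: centre of its underside. Leave alone.
- kitchen_timer: Round kitchen timer, 68 mm across, 53 mm high, standing loose to the right. Origin: centre of its underside. Leave alone.
- chalk_pen: Chalk marker, 141 mm long and 17 mm thick, lying loose in front of the cupboards; the door passes above it. Origin: underside, near its middle; long axis y. Leave alone.
- yeast_tin: Round tin, 60 mm across and 75 mm high, standing loose inside the wide cupboard. Origin: centre of its underside. Leave it inside.

How it is judged:
On the way, in this order (a step that is already met when the one before it is completed fails the run):
1. the wide door is pressed in against its catch (value of joint wide_door below -0.012 rad), for 0.02 s.
2. the catch has let go and the wide door has sprung ajar (value of joint wide_door above 0.3 rad), for 0.1 s.
At the end, for the whole second after the job is handed in: The wide cupboard's door stands still, open by at least 1.2 rad (69 degrees); the narrow cupboard is shut (within 0.05 rad); the tin inside is still in its cupboard (value of joint wide_door above 1.2 rad and velocity of joint wide_door between -0.1 and 0.1 rad/s and value of joint narrow_door below 0.05 rad and distance between yeast_tin and wide_cupboard below 0.06 m); the robot touches nothing.
It fails at once if the narrow cupboard springs open (value of joint narrow_door above 0.1 rad).
It fails at once if a bystander is lifted, carried or shoved by more than 25 mm (distance of any of honey_jar, paprika_tin, kitchen_timer, chalk_pen, yeast_tin from where it was at the start of the episode above 0.025 m).
It also fails if it takes over 51 s, if anything falls off the work surface, if the arm or the gripper's body presses on something with over 40 N, if the wrist force passes 120 N, or if a joint passes its speed limit or range.

### The arm

A 6-joint arm with a two-finger parallel gripper is mounted at the origin on a cart in front of the work surface, level with it; the furniture and walls round the work are solid. World frame = base frame: x ahead of the robot, y to its left, z up, the work surface at z = 0. Lengths are in m, angles in rad, forces in N, time in s.
With the tool pointing down it reaches from about 0.35 to 0.775 m from the base axis. Payload 5.5 kg.
Tool frame: the origin (TCP) lies at the very end of the fingers, on their centre line; the grasp point (between the pads) lies 19 mm behind it (env.grasp_offset is the distance from the TCP to the grasp point, in m); z points along the fingers, x is the direction in which the jaws open and shut, and the axes are right-handed (so a half turn about z gives the same grasp; the last joint's range is limited). The gripper opens to 85 mm and grips with 20 to 120 N. Pads are 22 mm wide; open, the fingers measure 114 mm over their backs; the gripper's body (76 mm by 85 mm) begins 54 mm behind the grasp point. The pads swing forward as they close: fully open they stand 13 mm farther back than shut.
Start: joints at [-1.451, 0.313, 0.046, 1.304, 0, 1.431], TCP at [0.148, -0.556, 0.21] pointing down, gripper open.
Joint ranges: [-2.76, 2.76], [-0.86, 1.69], [-1.03, 1.26], [-2.2, 2.34], [-1.47, 1.5], [-3.14, 3.14]. Speed limits (rad/s): [2.57, 2.57, 3.14, 3.14, 3.14, 3.14].

### API

Orientations are given as a unit quaternion [w, x, y, z].
In Python, from workcell import status, viewer, env gives the robot as it stands.
- The arm moves only by the tool carry_out, never from a script. Its argument "plan" is a list of rows, each an object of numbers: "x", "y", "z": the shift along the tool's x, y, z in m; "ax", "ay", "az": the turn, a rotation vector about the tool's x, y, z in rad; "hand": the opening, from 0 (shut) to 1 (fully open). In form: [{"x": .., "y": .., "z": .., "ax": .., "ay": .., "az": .., "hand": ..}, ...]. A call has 1 to 12 rows; each row is the pose to reach, as a shift and turn from the pose measured when the call began, along the tool's axes at that moment; what a row does not reach only later rows make up. A row lasts 1/12 s, in which the tool goes at most 41.7 mm and 7.16 degrees, less where a joint would pass 70% of its speed; a pose out of reach is approached as far as the arm can. A call with a gripper value outside its range is refused whole. The fingers move at their own pace and stop on an object; "squeeze" is the grip in N (left out, the last holds). Time passes only in rows, so rows that repeat a pose let the fingers close. It gives the time, the measured TCP pose, the force and the opening at its end, in the units of the state.
- status.get_state(): the state, without advancing time (a new reading comes with each control period).
- viewer.read_camera(name): name is "side" or "top" or "wrist"; returns the picture (420x560x3 uint8, red, green, blue); there is no depth.
- viewer.camera_model(name): a dict with "vfov" (degrees; the focal length in pixels is half the picture's height over the tangent of half this angle, whatever the lens; pixels are square), "cx", "cy" (the principal point, pixels), "k1" (the pictures are not rectified: a ray, as slopes to the right and down, at radius r is drawn at 1 + k1 r^2 times it, then the intrinsics apply), "T" (4x4, takes a point from camera to world coordinates). Camera axes: x right, y down, z forward; pixel columns grow to the right and rows downward; lengths in m; the calibration is good to about 2 mm. A picture is of the moment at which its call begins: read the wrist's pose just before it. camera_model takes no time and is no camera call; for the wrist camera it gives the pose at the moment of the call.
- env.hand_in(): hands the job in, once; it reports no verdict.
The state is a dict: "clock": time; "joint_pos": joint angles; "qvel": joint speeds; "tau": joint torques, N m; "tcp_pos": TCP position; "orientation": TCP orientation; "wrist_force": force on the tool from outside, world axes, zero at the start; "ft_torque": the same for the moment, N m; "finger_gap": finger opening in m.
Only numpy, scipy, OpenCV 4.12 (cv2) and the standard library are available. Lean on these libraries where they do the work, as an engineer would, in place of code of your own. Each camera call takes 0.05 s, during which the arm holds its last target.

## Working session

There is one attempt and no reset: what is moved stays moved. The work goes in short steps, Python scripts to look and compute and a tool call to move; the robot and the scene stay as the last step left them, time stands still between calls to the robot, and variables do not carry over. Pictures are saved under pics/ and viewed, and the job is handed in when it is done.

Besides the shell and the picture viewer there is one more tool, called after "Request:" in YAML: its name, and indented under it one key for each argument. carry_out: Moves the arm, as the interface text tells. Its arguments: {"type":"object","properties":{"plan":{"type":"array"},"squeeze":{"type":"number"}},"required":["plan"]}

```bash
mkdir -p pics; ls
cat > h.py <<'E'
import numpy as np, cv2
from workcell import status, viewer, env
def snap(n,f):
    m=viewer.camera_model(n); im=viewer.read_camera(n)
    cv2.imwrite('pics/'+f,np.ascontiguousarray(im[:,:,::-1])); return im,m
def K(m):
    f=210/np.tan(np.radians(m['vfov'])/2); return f
def ray(m,u,v):
    f=K(m); d=np.array([(u-m['cx'])/f,(v-m['cy'])/f]); s=d.copy()
    for _ in range(30): s=d/(1+m['k1']*(s@s))
    T=np.array(m['T']); return T[:3,3],T[:3,:3]@np.array([s[0],s[1],1])
def onz(m,u,v,z):
    o,d=ray(m,u,v); return o+d*(z-o[2])/d[2]
def proj(m,p):
    T=np.array(m['T']); c=T[:3,:3].T@(np.array(p)-T[:3,3]); s=c[:2]/c[2]
    s=s*(1+m['k1']*(s@s)); return s*K(m)+[m['cx'],m['cy']]
E
python3 - <<'E'
from h import *
for n in ['side','top']:
    im,m=snap(n,n+'0.png'); print(n,m)
print(status.get_state())
E
```

```text
pics
side {'vfov': 50.382095186192245, 'cx': 277.1178196973157, 'cy': 204.44517388841658, 'k1': 0.013221857443157303, 'T': array([[ 0.45380794, -0.57744385,  0.67868767, -0.5512978 ],
       [-0.89094336, -0.30827998,  0.33344173, -0.71833252],
       [ 0.01668195, -0.75599078, -0.65436966,  1.14506487],
       [ 0.        ,  0.        ,  0.        ,  1.        ]])}
top {'vfov': 56.90402942456399, 'cx': 280.25257154149716, 'cy': 214.8336227748671, 'k1': 0.004467834401387653, 'T': array([[ 0.1191878 , -0.76706653,  0.63039924, -0.30696652],
       [-0.99278011, -0.10069799,  0.06517333, -0.27791127],
       [ 0.01348765, -0.6336157 , -0.77353037,  1.16858698],
       [ 0.        ,  0.        ,  0.        ,  1.        ]])}
{'clock': 0.1, 'joint_pos': array([-1.45061517e+00,  3.13934142e-01,  4.50604926e-02,  1.30360671e+00,
       -2.49853005e-05,  1.43115776e+00]), 'qvel': array([-6.15304237e-04, -1.17548188e-03,  3.19094549e-03,  3.60708525e-05,
        3.92259211e-04,  7.87569021e-04]), 'tau': array([ 1.85337478e-03, -4.81725776e+01,  2.99242920e+01,  1.27964621e-02,
       -1.16492711e-04,  1.75115730e-05]), 'tcp_pos': array([ 0.14762075, -0.55519927,  0.20907993]), 'orientation': array([-5.92412065e-04,  7.92750107e-01, -6.09546190e-01, -5.98493833e-04]), 'wrist_force': array([0.43287368, 0.0154991 , 0.42407718]), 'ft_torque': array([-0.00755955,  0.06524627, -0.05054061]), 'finger_gap': 0.0851790750238799}
```

View pics/side0.png

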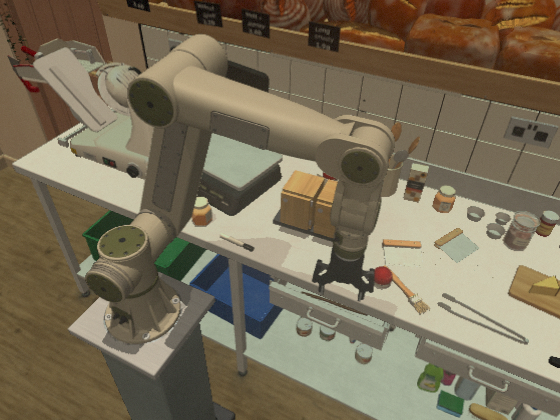

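View pics/top0.png

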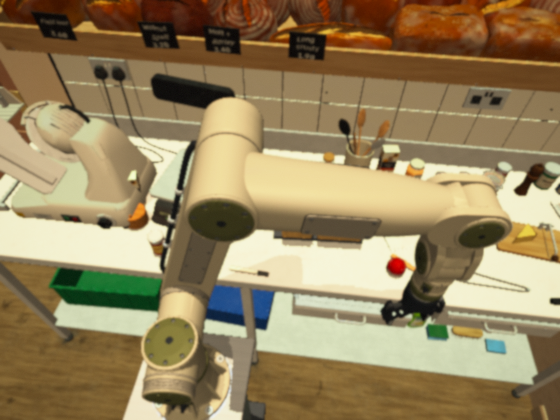

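Run:
```python
from h import *
im,m=snap('wrist','w0.png'); print(m)
s=viewer.camera_model('side')
for u,v,z in [(290,173,.17),(280,225,.0),(330,236,0),(240,243,0),(201,220,0),(385,280,0)]: print(u,v,onz(s,u,v,z))
big=cv2.resize(cv2.imread('pics/side0.png')[150:300,180:440],None,fx=3,fy=3,interpolation=cv2.INTER_CUBIC); cv2.imwrite('pics/side0b.png',big)
```

```text
{'vfov': 58.15276519354214, 'cx': 274.55694968584226, 'cy': 210.8431917307216, 'k1': -0.05485896659325882, 'T': array([[ 0.25678871, -0.93328214, -0.25108567,  0.211245  ],
       [-0.96646647, -0.24836341, -0.06525479, -0.53798742],
       [-0.00145936,  0.25942257, -0.96576281,  0.3722899 ],
       [ 0.        ,  0.        ,  0.        ,  1.        ]])}
290 173 [ 0.63773195 -0.18352015  0.17      ]
280 225 [ 0.53720972 -0.19737474  0.        ]
330 236 [ 0.57074834 -0.38388325  0.        ]
240 243 [ 0.38743915 -0.1134541   0.        ]
201 220 [0.42238605 0.07662306 0.        ]
385 280 [ 0.46497005 -0.62078718  0.        ]
```

View pics/side0b.png

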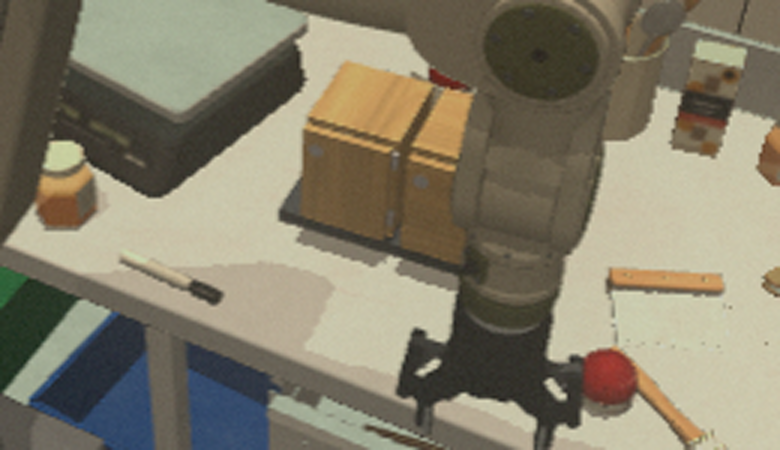

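View pics/w0.png

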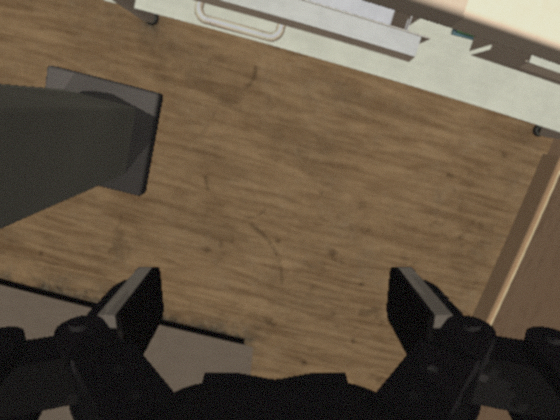

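Request:
carry_out:
  plan:
    - {"x": 0, "y": 0, "z": -0.04, "hand": 0}
    - {"x": -0.02, "y": -0.03, "z": -0.07, "hand": 0}
    - {"x": -0.04, "y": -0.06, "z": -0.1, "hand": 0}
    - {"x": -0.06, "y": -0.09, "z": -0.12, "hand": 0}
    - {"x": -0.08, "y": -0.12, "z": -0.14, "hand": 0}
    - {"x": -0.1, "y": -0.155, "z": -0.15, "hand": 0}
    - {"x": -0.12, "y": -0.19, "z": -0.15, "hand": 0}
    - {"x": -0.14, "y": -0.22, "z": -0.15, "hand": 0}
    - {"x": -0.16, "y": -0.255, "z": -0.15, "hand": 0}
    - {"x": -0.18, "y": -0.29, "z": -0.15, "hand": 0}
    - {"x": -0.2, "y": -0.32, "z": -0.15, "hand": 0}
    - {"x": -0.215, "y": -0.34, "z": -0.15, "hand": 0}

```text
schema error: expected keys x, y, z, ax, ay, az, hand
```

Run:
```python
from h import *
im,m=snap('wrist','w1.png'); np.save('w1T.npy',m['T'])
snap('side','side1.png');snap('top','top1.png')
s=status.get_state(); print(s['tcp_pos'],s['orientation'],s['clock'])
```

```text
[ 0.14767558 -0.55554447  0.20959544] [-2.14226966e-04  7.92731565e-01 -6.09570814e-01 -2.09804782e-04] 0.3
```

View pics/w1.png

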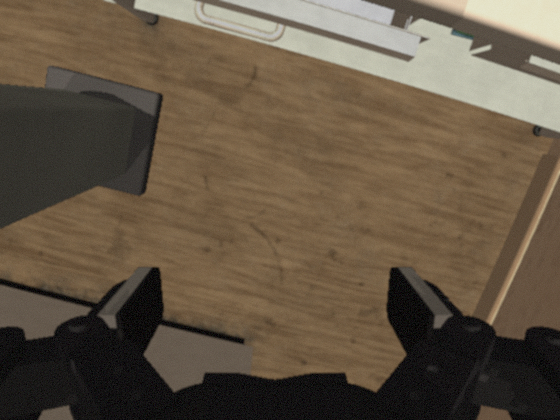

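View pics/side1.png

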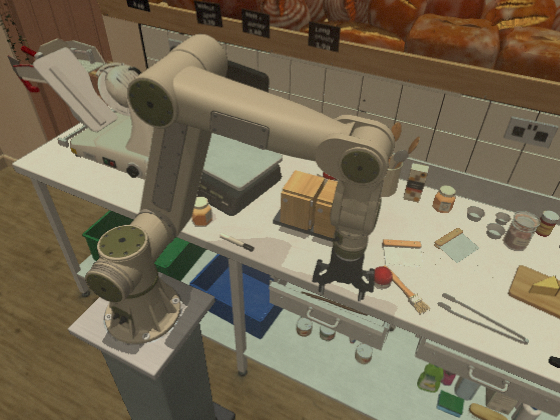

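View pics/top1.png

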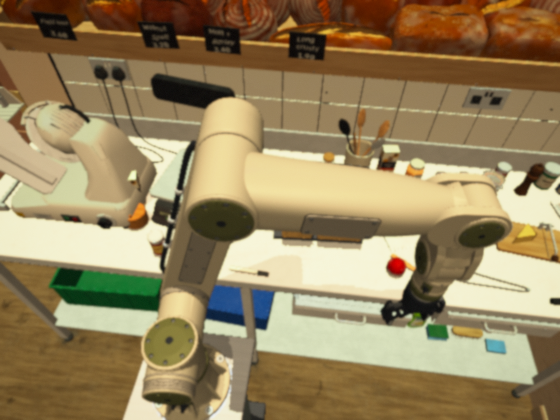

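Request:
carry_out:
  plan:
    - {"x": 0, "y": 0, "z": -0.04, "ax": 0, "ay": 0, "az": 0, "hand": 0}
    - {"x": -0.02, "y": -0.03, "z": -0.07, "ax": 0, "ay": 0, "az": 0, "hand": 0}
    - {"x": -0.04, "y": -0.06, "z": -0.1, "ax": 0, "ay": 0, "az": 0, "hand": 0}
    - {"x": -0.06, "y": -0.09, "z": -0.12, "ax": 0, "ay": 0, "az": 0, "hand": 0}
    - {"x": -0.08, "y": -0.12, "z": -0.14, "ax": 0, "ay": 0, "az": 0, "hand": 0}
    - {"x": -0.1, "y": -0.155, "z": -0.15, "ax": 0, "ay": 0, "az": 0, "hand": 0}
    - {"x": -0.12, "y": -0.19, "z": -0.15, "ax": 0, "ay": 0, "az": 0, "hand": 0}
    - {"x": -0.14, "y": -0.22, "z": -0.15, "ax": 0, "ay": 0, "az": 0, "hand": 0}
    - {"x": -0.16, "y": -0.255, "z": -0.15, "ax": 0, "ay": 0, "az": 0, "hand": 0}
    - {"x": -0.18, "y": -0.29, "z": -0.15, "ax": 0, "ay": 0, "az": 0, "hand": 0}
    - {"x": -0.2, "y": -0.32, "z": -0.15, "ax": 0, "ay": 0, "az": 0, "hand": 0}
    - {"x": -0.215, "y": -0.34, "z": -0.15, "ax": 0, "ay": 0, "az": 0, "hand": 0}

```text
clock: 1.3
tcp_pos: [0.4228, -0.258, 0.3598]
orientation: [-0.001, 0.793, -0.609, -0.0]
wrist_force: [0.4, -0.8, 0.3]
finger_gap: -0.0
```

Run:
```python
from h import *
import pickle
im,m=snap('wrist','w2.png'); pickle.dump(m,open('w2.pkl','wb'))
snap('side','side2.png');snap('top','top2.png')
s=status.get_state(); print(s['tcp_pos'],s['orientation'],s['clock'])
```

```text
[ 0.42197496 -0.25899667  0.35979426] [-1.49984314e-04  7.93936959e-01 -6.08000045e-01 -1.65496050e-04] 1.45
```

View pics/w2.png

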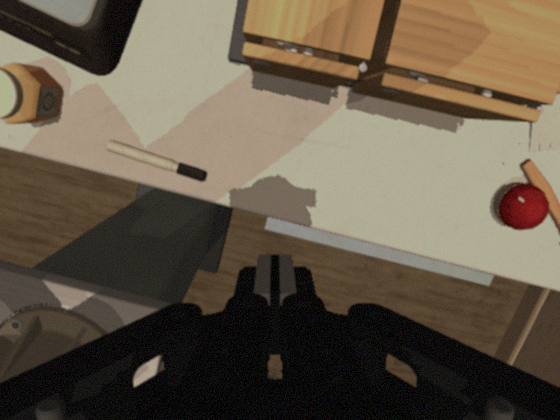

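View pics/side2.png

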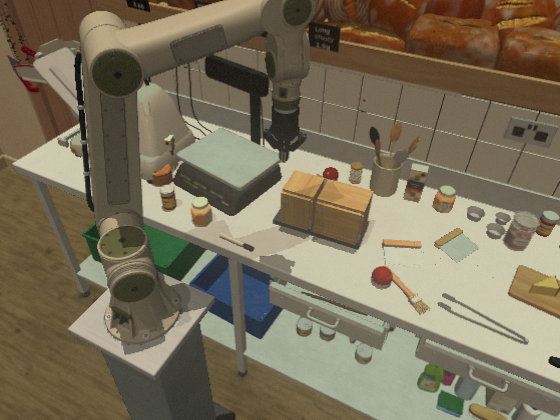

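View pics/top2.png

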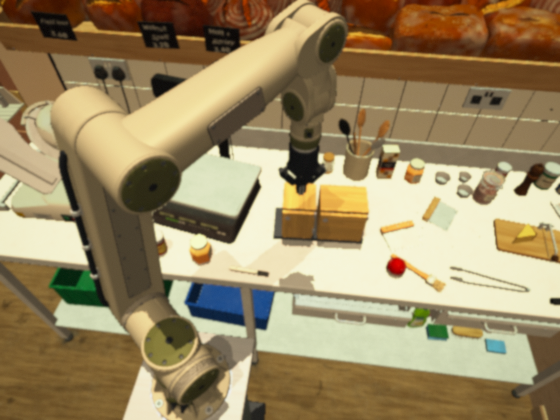

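Run:
```python
import cv2
im=cv2.imread('pics/w2.png')
cv2.imwrite('pics/w2b.png',cv2.resize(im[0:150,360:560],None,fx=4,fy=4,interpolation=cv2.INTER_CUBIC))
im=cv2.imread('pics/side2.png')
cv2.imwrite('pics/side2b.png',cv2.resize(im[165:255,260:390],None,fx=6,fy=6,interpolation=cv2.INTER_CUBIC))
```

```text
(no output)
```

View pics/w2b.png

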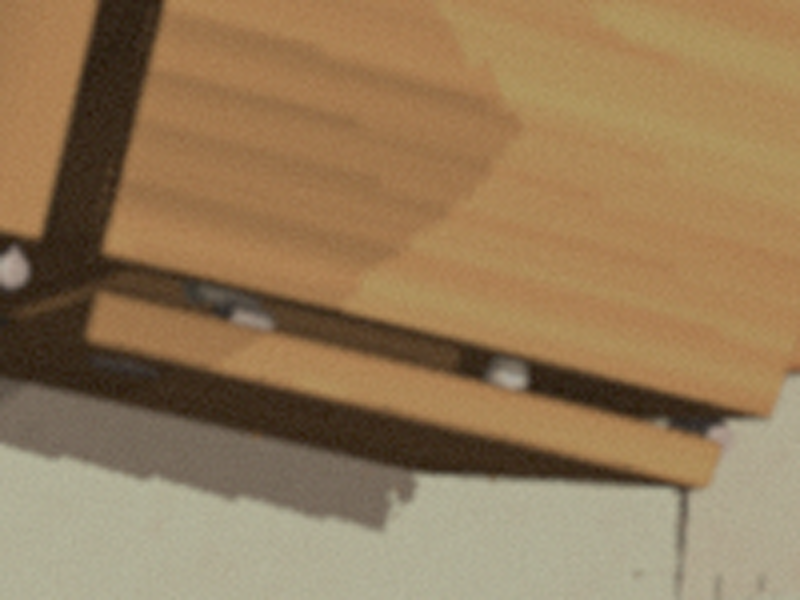

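View pics/side2b.png

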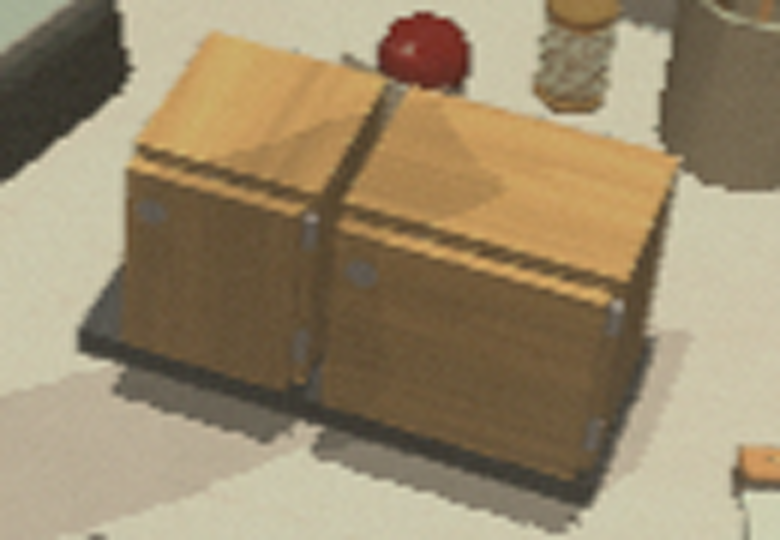

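```bash
cat > geo.py <<'E'
from h import *
import pickle
w=pickle.load(open('w2.pkl','rb')); s=viewer.camera_model('side'); t=viewer.camera_model('top')
if __name__=='__main__':
    P={n:onz(w,u,v,z) for n,u,v,z in [('fb',384.25,72.5,.166),('ff',381.75,85.5,.166),('hf',538,121.75,.166),('hb',540.5,110,.166),('cl',386,63,.17),('cr',552,103,.17)]}
    for k in P: print(k,P[k].round(4))
    for a,b in [('fb','hb'),('ff','hf'),('cl','cr')]:
        d=P[b]-P[a]; print(a,b,np.linalg.norm(d),np.degrees(np.arctan2(d[0],-d[1])))
    for n,u,v,z in [('sff',317,203.5,.166),('shf',361,215.7,.166),('timer',381,278,0.03)]: print(n,onz(s,u,v,z))
    print('timer w',onz(w,524,206,.03),'pen',onz(w,108,145,.008),onz(w,205,175,.008),'jar?',onz(w,35,95,.05))
    print(proj(s,P['ff']),proj(s,P['hf']),proj(t,P['ff']),proj(t,P['hf']))
E
python3 geo.py
```

```text
fb [ 0.544  -0.3272  0.166 ]
ff [ 0.5327 -0.3286  0.166 ]
hf [ 0.543  -0.4838  0.166 ]
hb [ 0.5537 -0.4817  0.166 ]
cl [ 0.5515 -0.3251  0.17  ]
cr [ 0.562  -0.4873  0.17  ]
fb hb 0.154831718196555 3.5797462390385117
ff hf 0.15557871617983646 3.789208159844046
cl cr 0.16247773340013774 3.715800761423485
sff [ 0.53174338 -0.33572319  0.166     ]
shf [ 0.54326961 -0.48702416  0.166     ]
timer [ 0.44033754 -0.60951747  0.03      ]
timer w [ 0.45447495 -0.60544364  0.03      ] pen [ 0.38381808 -0.03216808  0.008     ] [ 0.3774269 -0.1699942  0.008    ] jar? [0.42993501 0.0501142  0.05      ]
[315.16286516 202.6818739 ] [360.03704345 215.43817869] [321.00420136 213.72058792] [367.51961219 216.03052406]
```

Request:
carry_out:
  plan:
    - {"x": 0.017, "y": -0.004, "z": 0.03, "ax": 0, "ay": 0, "az": 0.05, "hand": 0}
    - {"x": 0.034, "y": -0.008, "z": 0.06, "ax": 0, "ay": 0, "az": 0.1, "hand": 0}
    - {"x": 0.05, "y": -0.012, "z": 0.09, "ax": 0, "ay": 0, "az": 0.15, "hand": 0}
    - {"x": 0.067, "y": -0.016, "z": 0.12, "ax": 0, "ay": 0, "az": 0.199, "hand": 0}
    - {"x": 0.084, "y": -0.02, "z": 0.15, "ax": 0, "ay": 0, "az": 0.199, "hand": 0}
    - {"x": 0.1, "y": -0.023, "z": 0.18, "ax": 0, "ay": 0, "az": 0.199, "hand": 0}
    - {"x": 0.1, "y": -0.023, "z": 0.21, "ax": 0, "ay": 0, "az": 0.199, "hand": 0}
    - {"x": 0.1, "y": -0.023, "z": 0.235, "ax": 0, "ay": 0, "az": 0.199, "hand": 0}
    - {"x": 0.1, "y": -0.023, "z": 0.235, "ax": 0, "ay": 0, "az": 0.199, "hand": 0}

```text
clock: 2.2
tcp_pos: [0.4664, -0.3481, 0.1188]
orientation: [-0.0, 0.729, -0.685, -0.005]
wrist_force: [-1.3, 0.5, -0.8]
finger_gap: 0.0001
```

Run:
```python
from h import *
im,m=snap('wrist','w3.png')
a,_=snap('side','side3.png')
cv2.imwrite('pics/side3b.png',cv2.resize(a[120:270,220:420,::-1],None,fx=4,fy=4,interpolation=cv2.INTER_CUBIC))
s=status.get_state(); print(s['tcp_pos'],s['orientation'],s['clock'],s['wrist_force'])
```

```text
[ 0.46895941 -0.3497538   0.12431672] [-4.09384877e-05  7.29123206e-01 -6.84381043e-01 -1.39194037e-03] 2.3 [ 0.26778546  0.13710567 -1.20551986]
```

View pics/w3.png

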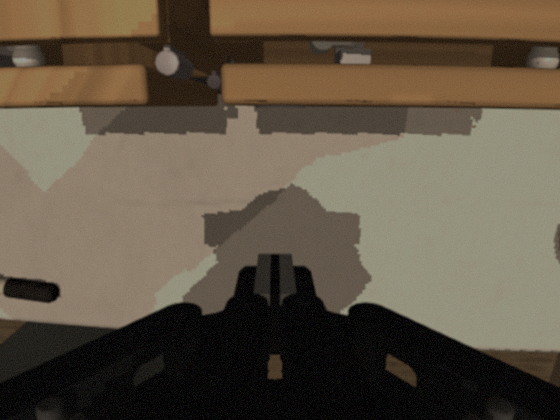

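View pics/side3b.png

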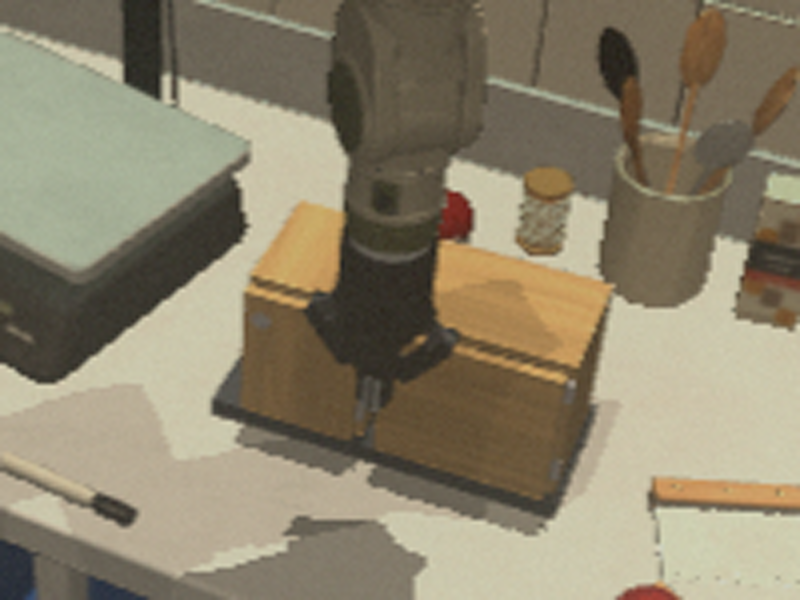

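Run:
```python
from h import *
m=viewer.camera_model('side')
for n,u,v in [('tipL',358,432),('tipR',378,430),('Rlow',403,382),('Rout',458,340),('Rlow2',445,355),('Lout',308,305),('Llow',340,355),('fingtopR',395,378)]:
    o,d=ray(m,220+u/4,120+v/4); print(n,(o+d*(.469-o[0])/d[0]).round(3))
w=viewer.camera_model('wrist')
print(onz(w,222,104,.166),onz(w,222,68,.166), onz(w,147,104,.166),onz(w,560,104,.166))
```

```text
tipL [ 0.469 -0.34   0.107]
tipR [ 0.469 -0.357  0.117]
Rlow [ 0.469 -0.375  0.178]
Rout [ 0.469 -0.415  0.24 ]
Rlow2 [ 0.469 -0.407  0.221]
Lout [ 0.469 -0.288  0.225]
Llow [ 0.469 -0.319  0.184]
fingtopR [ 0.469 -0.368  0.18 ]
[ 0.53540338 -0.32862551  0.166     ] [ 0.54606346 -0.32828456  0.166     ] [ 0.5340914 -0.3051269  0.166    ] [ 0.54330008 -0.43612284  0.166     ]
```

Request:
carry_out:
  plan:
    - {"x": 0, "y": -0.02, "z": 0, "ax": 0, "ay": 0, "az": 0, "hand": 0}
    - {"x": 0, "y": -0.035, "z": 0, "ax": 0, "ay": 0, "az": 0, "hand": 0}
    - {"x": 0, "y": -0.045, "z": 0, "ax": 0, "ay": 0, "az": 0, "hand": 0}
    - {"x": 0, "y": -0.05, "z": 0, "ax": 0, "ay": 0, "az": 0, "hand": 0}
    - {"x": 0, "y": -0.053, "z": 0, "ax": 0, "ay": 0, "az": 0, "hand": 0}
    - {"x": 0, "y": -0.056, "z": 0, "ax": 0, "ay": 0, "az": 0, "hand": 0}

```text
clock: 2.8
tcp_pos: [0.5244, -0.3467, 0.1253]
orientation: [0.001, 0.729, -0.684, -0.001]
wrist_force: [-4.7, -0.7, 3.2]
finger_gap: -0.0003
```

Request:
carry_out:
  plan:
    - {"x": 0, "y": -0.002, "z": 0, "ax": 0, "ay": 0, "az": 0, "hand": 0}
    - {"x": 0, "y": -0.004, "z": 0, "ax": 0, "ay": 0, "az": 0, "hand": 0}
    - {"x": 0, "y": -0.006, "z": 0, "ax": 0, "ay": 0, "az": 0, "hand": 0}
    - {"x": 0, "y": -0.006, "z": 0, "ax": 0, "ay": 0, "az": 0, "hand": 0}

```text
clock: 3.13
tcp_pos: [0.5281, -0.3461, 0.1252]
orientation: [0.002, 0.729, -0.685, -0.003]
wrist_force: [-8.9, -1.3, 3.6]
finger_gap: -0.0001
```

Run:
```python
from h import *
im,m=snap('wrist','w4.png')
s=status.get_state(); print(s['tcp_pos'],s['orientation'],s['clock'],s['wrist_force'])
```

```text
[ 0.52810216 -0.34616327  0.12522072] [ 0.00200378  0.72867511 -0.68485086 -0.00280699] 3.1833 [-9.17348014  0.08537037  3.43286344]
```

View pics/w4.png

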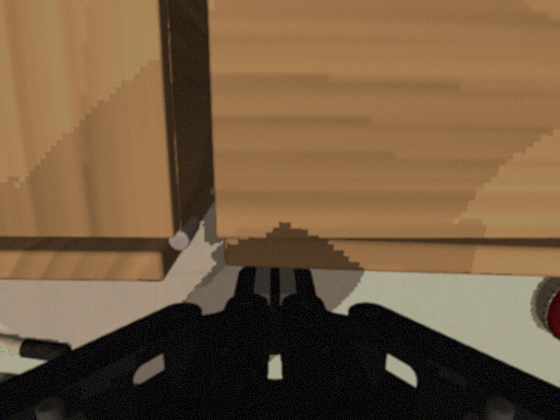

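Request:
carry_out:
  plan:
    - {"x": 0, "y": -0.003, "z": 0, "ax": 0, "ay": 0, "az": 0, "hand": 0}
    - {"x": 0, "y": -0.005, "z": 0, "ax": 0, "ay": 0, "az": 0, "hand": 0}
    - {"x": 0, "y": -0.005, "z": 0, "ax": 0, "ay": 0, "az": 0, "hand": 0}

```text
clock: 3.43
tcp_pos: [0.528, -0.3461, 0.1253]
orientation: [0.005, 0.728, -0.686, -0.006]
wrist_force: [-17.7, -1.9, 8.0]
finger_gap: -0.0001
```

Request:
carry_out:
  plan:
    - {"x": 0, "y": 0.03, "z": 0, "ax": 0, "ay": 0, "az": 0, "hand": 0}
    - {"x": 0, "y": 0.07, "z": 0, "ax": 0, "ay": 0, "az": 0, "hand": 0}
    - {"x": 0, "y": 0.11, "z": 0, "ax": 0, "ay": 0, "az": 0, "hand": 0}
    - {"x": 0, "y": 0.14, "z": 0, "ax": 0, "ay": 0, "az": 0, "hand": 0}
    - {"x": 0, "y": 0.14, "z": 0, "ax": 0, "ay": 0, "az": 0, "hand": 0}
    - {"x": 0, "y": 0.14, "z": 0, "ax": 0, "ay": 0, "az": 0, "hand": 0}
    - {"x": 0, "y": 0.14, "z": 0, "ax": 0, "ay": 0, "az": 0, "hand": 0}
    - {"x": 0, "y": 0.14, "z": 0, "ax": 0, "ay": 0, "az": 0, "hand": 0}
    - {"x": 0, "y": 0.14, "z": 0, "ax": 0, "ay": 0, "az": 0, "hand": 0}
    - {"x": 0, "y": 0.14, "z": 0, "ax": 0, "ay": 0, "az": 0, "hand": 0}
    - {"x": 0, "y": 0.14, "z": 0, "ax": 0, "ay": 0, "az": 0, "hand": 0}
    - {"x": 0, "y": 0.14, "z": 0, "ax": 0, "ay": 0, "az": 0, "hand": 0}

```text
clock: 4.43
tcp_pos: [0.3888, -0.3543, 0.1273]
orientation: [0.005, 0.728, -0.685, -0.006]
wrist_force: [0.4, 0.8, 0.9]
finger_gap: -0.0
```

Run:
```python
from h import *
import pickle
im,m=snap('wrist','w5.png'); pickle.dump(m,open('w5.pkl','wb'))
a,_=snap('side','side5.png')
cv2.imwrite('pics/side5b.png',cv2.resize(a[120:270,220:420,::-1],None,fx=4,fy=4,interpolation=cv2.INTER_CUBIC))
s=status.get_state(); print(s['tcp_pos'],s['orientation'],s['clock'],s['wrist_force'])
```

```text
[ 0.38855496 -0.3543063   0.12738204] [ 0.00536659  0.72799985 -0.6855282  -0.00620527] 4.5333 [-0.30861622 -0.35283204  0.0418659 ]
```

View pics/w5.png

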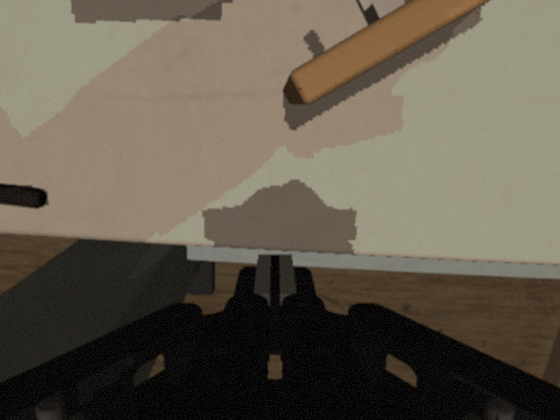

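View pics/side5b.png

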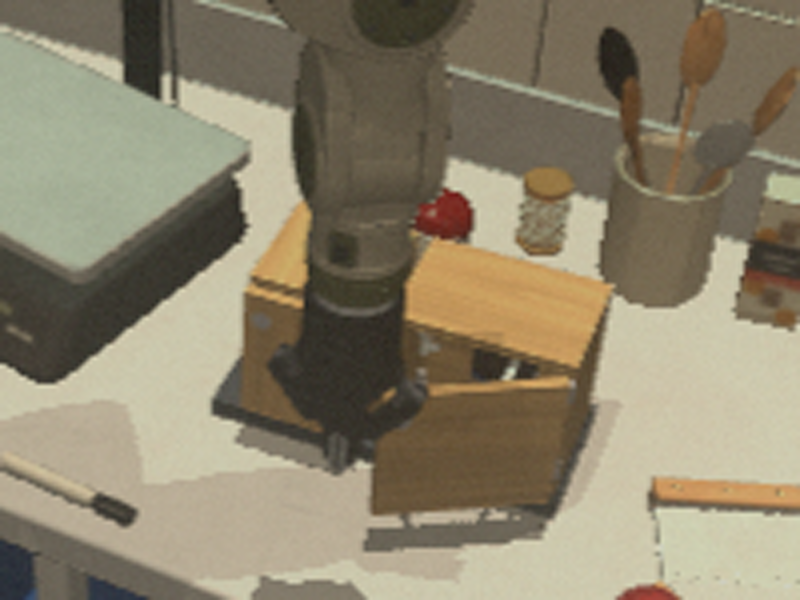

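Run:
```python
from h import *
import pickle
im=cv2.imread('pics/w5.png'); cv2.imwrite('pics/w5b.png',cv2.resize(im[0:140,260:500],None,fx=3.3,fy=3.3,interpolation=cv2.INTER_CUBIC))
w=pickle.load(open('w5.pkl','rb'))
for u,v in [(306,104),(293,72),(480,12)]: print(onz(w,u,v,.166))
```

```text
[ 0.45745211 -0.3594737   0.166     ]
[ 0.46680214 -0.35468258  0.166     ]
[ 0.4883797  -0.41023246  0.166     ]
```

View pics/w5b.png

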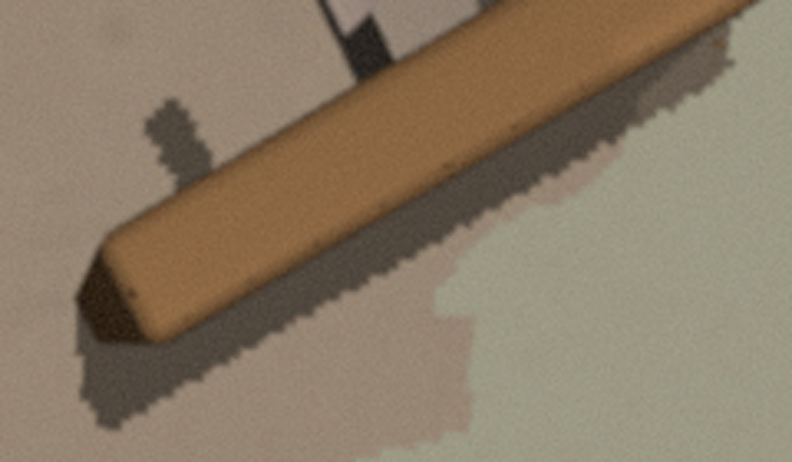

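Request:
carry_out:
  plan:
    - {"x": 0, "y": 0, "z": -0.035, "ax": 0, "ay": 0, "az": 0, "hand": 0}
    - {"x": 0, "y": 0, "z": -0.07, "ax": 0, "ay": 0, "az": 0, "hand": 0}
    - {"x": 0, "y": 0, "z": -0.085, "ax": 0, "ay": 0, "az": 0, "hand": 0}
    - {"x": 0, "y": -0.03, "z": -0.085, "ax": 0, "ay": 0, "az": 0, "hand": 0}
    - {"x": 0, "y": -0.065, "z": -0.085, "ax": 0, "ay": 0, "az": 0, "hand": 0}
    - {"x": 0.003, "y": -0.095, "z": -0.085, "ax": 0, "ay": 0, "az": 0, "hand": 0}
    - {"x": 0.003, "y": -0.112, "z": -0.085, "ax": 0, "ay": 0, "az": 0, "hand": 0}
    - {"x": 0.003, "y": -0.112, "z": -0.085, "ax": 0, "ay": 0, "az": 0, "hand": 0}

```text
clock: 5.2
tcp_pos: [0.505, -0.3502, 0.2096]
orientation: [0.005, 0.729, -0.685, -0.006]
wrist_force: [-1.2, 0.2, -0.2]
finger_gap: 0.0
```

Run:
```python
from h import *
im,m=snap('wrist','w6.png')
a,_=snap('side','side6.png')
cv2.imwrite('pics/side6b.png',cv2.resize(a[120:270,220:420,::-1],None,fx=4,fy=4,interpolation=cv2.INTER_CUBIC))
s=status.get_state(); print(s['tcp_pos'],s['orientation'],s['clock'],s['wrist_force'])
```

```text
[ 0.50198852 -0.35020558  0.20984875] [ 0.00552974  0.72839842 -0.68509674 -0.00690073] 5.3 [0.98075838 1.05344429 0.03750806]
```

View pics/w6.png

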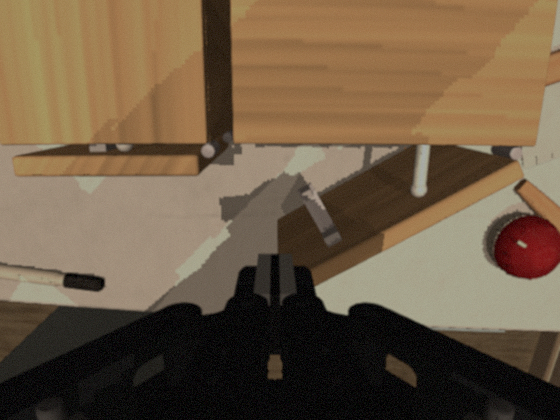

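View pics/side6b.png

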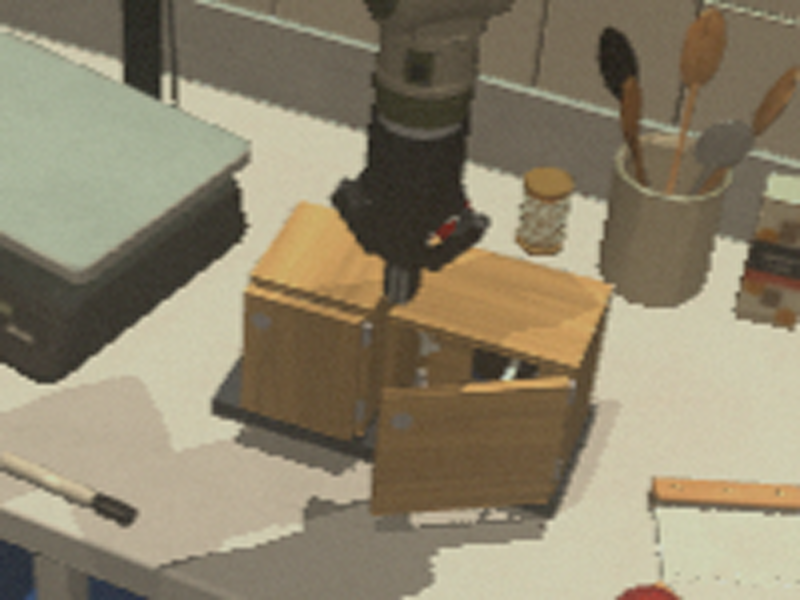

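Run:
```python
from h import *
from scipy.spatial.transform import Rotation as R
m=viewer.camera_model('wrist')
for u,v in [(306,187),(334,241),(318,184),(298,192)]: print(onz(m,u,v,.152),onz(m,u,v,.14))
for u,v in [(525,168),(317,285),(520,160)]: print(onz(m,u,v,.166))
s=status.get_state(); q=s['orientation']; r=R.from_quat([q[1],q[2],q[3],q[0]]); p=s['tcp_pos']
H=np.array([.554,-.487])
def pt(phi,rr,off,z):
    d=np.array([-np.sin(phi),np.cos(phi)]); n=np.array([np.cos(phi),np.sin(phi)])
    return np.r_[H+rr*d+off*n,z]
for phi,off in [(.585,.03),(.585,.016),(.7,.015),(.85,.015),(1,.015),(1.15,.015),(1.3,.015),(1.45,.015),(1.55,.013)]:
    w=pt(phi,.145,off,.125); print(phi,w.round(4),r.inv().apply(w-p).round(3))
```

```text
[ 0.52325726 -0.36690483  0.152     ] [ 0.52067783 -0.36805944  0.14      ]
[ 0.49019204 -0.38715568  0.152     ] [ 0.48580805 -0.3894155   0.14      ]
[ 0.52551806 -0.37387321  0.152     ] [ 0.52306203 -0.37540813  0.14      ]
[ 0.51991662 -0.3623881   0.152     ] [ 0.51715488 -0.36329621  0.14      ]
[ 0.54512422 -0.48804782  0.166     ]
[ 0.46653184 -0.37729088  0.166     ]
[ 0.54936997 -0.48404118  0.166     ]
0.585 [ 0.4989 -0.3495  0.125 ] [-0.001  0.002  0.085]
0.585 [ 0.4873 -0.3573  0.125 ] [0.006 0.014 0.085]
0.7 [ 0.4721 -0.3664  0.125 ] [0.015 0.029 0.085]
0.85 [ 0.455 -0.38   0.125] [0.027 0.047 0.086]
1 [ 0.4401 -0.396   0.125 ] [0.042 0.063 0.086]
1.15 [ 0.4278 -0.4141  0.125 ] [0.059 0.076 0.086]
1.3 [ 0.4183 -0.4338  0.125 ] [0.078 0.087 0.086]
1.45 [ 0.4119 -0.4546  0.125 ] [0.099 0.095 0.086]
1.55 [ 0.4093 -0.471   0.125 ] [0.115 0.098 0.086]
```

Request:
carry_out:
  plan:
    - {"x": -0.002, "y": 0.003, "z": 0.02, "ax": 0, "ay": 0, "az": 0, "hand": 0}
    - {"x": -0.002, "y": 0.003, "z": 0.04, "ax": 0, "ay": 0, "az": 0, "hand": 0}
    - {"x": -0.002, "y": 0.003, "z": 0.06, "ax": 0, "ay": 0, "az": 0, "hand": 0}
    - {"x": -0.002, "y": 0.003, "z": 0.075, "ax": 0, "ay": 0, "az": 0, "hand": 0}
    - {"x": -0.002, "y": 0.003, "z": 0.085, "ax": 0, "ay": 0, "az": 0, "hand": 0}
    - {"x": -0.002, "y": 0.003, "z": 0.085, "ax": 0, "ay": 0, "az": 0, "hand": 0}

```text
clock: 5.8
tcp_pos: [0.4951, -0.3473, 0.1228]
orientation: [0.006, 0.728, -0.685, -0.009]
wrist_force: [0.2, 0.6, -0.4]
finger_gap: -0.0001
```

Run:
```python
from h import *
from scipy.spatial.transform import Rotation as R
im,m=snap('wrist','w7.png')
s=status.get_state(); q=s['orientation']; r=R.from_quat([q[1],q[2],q[3],q[0]]); p=s['tcp_pos'];print(p,s['wrist_force'])
H=np.array([.554,-.487])
def pt(phi,rr,off,z):
    d=np.array([-np.sin(phi),np.cos(phi)]); n=np.array([np.cos(phi),np.sin(phi)])
    return np.r_[H+rr*d+off*n,z]
for phi,off in [(.585,.016),(.7,.015),(.85,.015),(1,.015),(1.15,.015),(1.3,.015),(1.45,.015),(1.55,.013)]:
    w=pt(phi,.145,off,.125); print(phi,w.round(4),r.inv().apply(w-p).round(3))
```

```text
[ 0.49594369 -0.34789246  0.12431899] [-0.00469703  0.11089883  0.57095765]
0.585 [ 0.4873 -0.3573  0.125 ] [ 0.009  0.009 -0.001]
0.7 [ 0.4721 -0.3664  0.125 ] [ 0.017  0.025 -0.   ]
0.85 [ 0.455 -0.38   0.125] [0.03  0.043 0.   ]
1 [ 0.4401 -0.396   0.125 ] [0.045 0.059 0.   ]
1.15 [ 0.4278 -0.4141  0.125 ] [0.062 0.072 0.   ]
1.3 [ 0.4183 -0.4338  0.125 ] [0.081 0.083 0.001]
1.45 [ 0.4119 -0.4546  0.125 ] [0.101 0.09  0.001]
1.55 [ 0.4093 -0.471   0.125 ] [0.118 0.094 0.001]
```

View pics/w7.png

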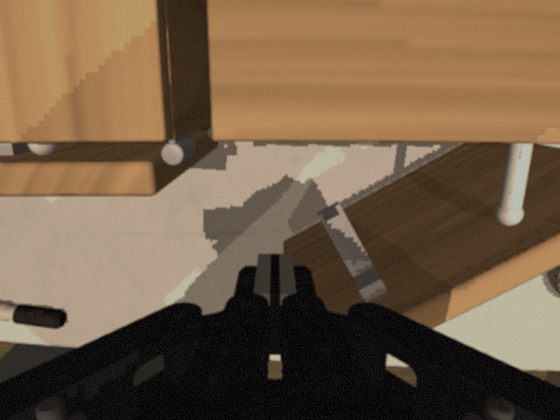

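Request:
carry_out:
  plan:
    - {"x": 0.005, "y": 0.005, "z": 0, "ax": 0, "ay": 0, "az": 0, "hand": 0}
    - {"x": 0.009, "y": 0.011, "z": 0, "ax": 0, "ay": 0, "az": 0, "hand": 0}
    - {"x": 0.013, "y": 0.018, "z": 0, "ax": 0, "ay": 0, "az": 0, "hand": 0}
    - {"x": 0.017, "y": 0.025, "z": 0, "ax": 0, "ay": 0, "az": 0, "hand": 0}
    - {"x": 0.021, "y": 0.031, "z": 0, "ax": 0, "ay": 0, "az": 0, "hand": 0}
    - {"x": 0.025, "y": 0.037, "z": 0, "ax": 0, "ay": 0, "az": 0, "hand": 0}
    - {"x": 0.03, "y": 0.043, "z": 0, "ax": 0, "ay": 0, "az": 0, "hand": 0}
    - {"x": 0.035, "y": 0.049, "z": 0, "ax": 0, "ay": 0, "az": 0, "hand": 0}
    - {"x": 0.04, "y": 0.054, "z": 0, "ax": 0, "ay": 0, "az": 0, "hand": 0}
    - {"x": 0.045, "y": 0.059, "z": 0, "ax": 0, "ay": 0, "az": 0, "hand": 0}

```text
clock: 6.68
tcp_pos: [0.4392, -0.3969, 0.1252]
orientation: [0.006, 0.728, -0.685, -0.008]
wrist_force: [0.4, 0.5, 0.5]
finger_gap: 0.0002
```

Run:
```python
from h import *
from scipy.spatial.transform import Rotation as R
im,m=snap('wrist','w8.png')
a,_=snap('side','side8.png')
cv2.imwrite('pics/side8b.png',cv2.resize(a[120:270,220:420,::-1],None,fx=4,fy=4,interpolation=cv2.INTER_CUBIC))
s=status.get_state(); q=s['orientation']; r=R.from_quat([q[1],q[2],q[3],q[0]]); p=s['tcp_pos'];print(p,s['wrist_force'])
H=np.array([.554,-.487])
def pt(phi,rr,off,z):
    d=np.array([-np.sin(phi),np.cos(phi)]); n=np.array([np.cos(phi),np.sin(phi)])
    return np.r_[H+rr*d+off*n,z]
for phi,off in [(1,.015),(1.15,.015),(1.3,.015),(1.45,.015),(1.55,.013),(1.62,.011)]:
    w=pt(phi,.145,off,.125); print(phi,w.round(4),r.inv().apply(w-p).round(3))
```

```text
[ 0.43880544 -0.39737507  0.12516679] [ 0.34982552  0.35451376 -0.16096544]
1 [ 0.4401 -0.396   0.125 ] [-0.001 -0.001  0.   ]
1.15 [ 0.4278 -0.4141  0.125 ] [0.016 0.012 0.   ]
1.3 [ 0.4183 -0.4338  0.125 ] [0.035 0.023 0.   ]
1.45 [ 0.4119 -0.4546  0.125 ] [0.056 0.03  0.001]
1.55 [ 0.4093 -0.471   0.125 ] [0.072 0.034 0.001]
1.62 [ 0.4086 -0.4831  0.125 ] [0.084 0.035 0.001]
```

View pics/w8.png

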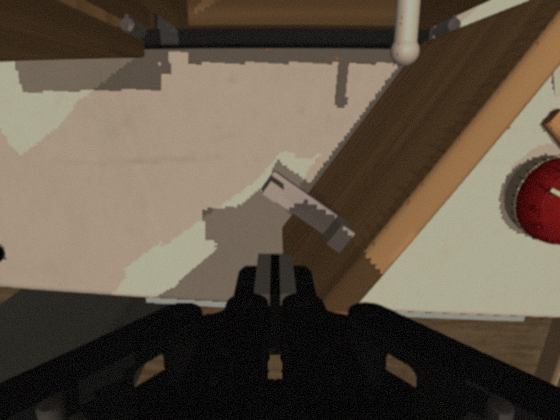

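View pics/side8b.png

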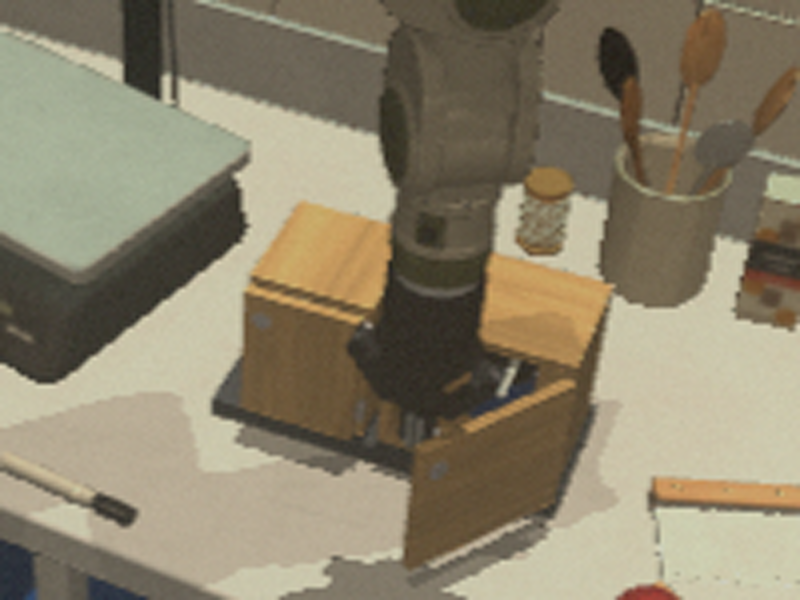

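Request:
carry_out:
  plan:
    - {"x": 0.004, "y": 0.004, "z": 0, "ax": 0, "ay": 0, "az": 0, "hand": 0}
    - {"x": 0.01, "y": 0.008, "z": 0, "ax": 0, "ay": 0, "az": 0, "hand": 0}
    - {"x": 0.016, "y": 0.012, "z": 0, "ax": 0, "ay": 0, "az": 0, "hand": 0}
    - {"x": 0.022, "y": 0.016, "z": 0, "ax": 0, "ay": 0, "az": 0, "hand": 0}
    - {"x": 0.028, "y": 0.02, "z": 0, "ax": 0, "ay": 0, "az": 0, "hand": 0}
    - {"x": 0.035, "y": 0.023, "z": 0, "ax": 0, "ay": 0, "az": 0, "hand": 0}
    - {"x": 0.042, "y": 0.026, "z": 0, "ax": 0, "ay": 0, "az": 0, "hand": 0}
    - {"x": 0.05, "y": 0.029, "z": 0, "ax": 0, "ay": 0, "az": 0, "hand": 0}
    - {"x": 0.058, "y": 0.031, "z": 0, "ax": 0, "ay": 0, "az": 0, "hand": 0}
    - {"x": 0.066, "y": 0.033, "z": 0, "ax": 0, "ay": 0, "az": 0, "hand": 0}
    - {"x": 0.074, "y": 0.034, "z": 0, "ax": 0, "ay": 0, "az": 0, "hand": 0}
    - {"x": 0.08, "y": 0.035, "z": 0, "ax": 0, "ay": 0, "az": 0, "hand": 0}

```text
clock: 7.78
tcp_pos: [0.4084, -0.4804, 0.1254]
orientation: [0.006, 0.727, -0.686, -0.008]
wrist_force: [0.7, 0.3, -0.5]
finger_gap: 0.0002
```

Run:
```python
from h import *
im,m=snap('wrist','w9.png')
a,_=snap('side','side9.png')
cv2.imwrite('pics/side9b.png',cv2.resize(a[120:270,220:420,::-1],None,fx=4,fy=4,interpolation=cv2.INTER_CUBIC))
s=status.get_state(); print(s['tcp_pos'],s['wrist_force'])
for u,v in [(560,60)]: print(onz(m,u,v,.166))
```

```text
[ 0.40832889 -0.48071812  0.12537387] [ 0.00390597 -0.06201023  0.22787793]
[ 0.49624315 -0.56380945  0.166     ]
```

View pics/w9.png

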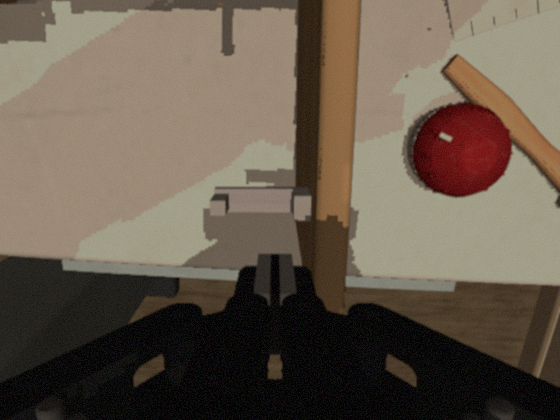

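View pics/side9b.png

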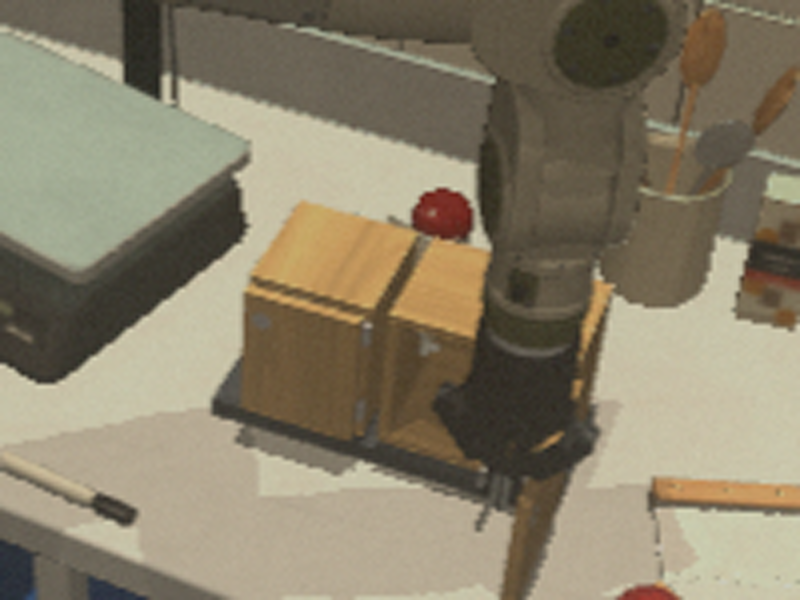

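Request:
carry_out:
  plan:
    - {"x": -0.01, "y": 0.003, "z": 0, "ax": 0, "ay": 0, "az": 0, "hand": 0}
    - {"x": -0.025, "y": 0.006, "z": 0, "ax": 0, "ay": 0, "az": 0, "hand": 0}
    - {"x": -0.04, "y": 0.01, "z": 0, "ax": 0, "ay": 0, "az": 0, "hand": 0}
    - {"x": -0.045, "y": 0.01, "z": -0.03, "ax": 0, "ay": 0, "az": 0, "hand": 0}
    - {"x": -0.045, "y": 0.01, "z": -0.06, "ax": 0, "ay": 0, "az": 0, "hand": 0}
    - {"x": -0.045, "y": 0.01, "z": -0.09, "ax": 0, "ay": 0, "az": 0, "hand": 0}
    - {"x": -0.05, "y": 0.01, "z": -0.12, "ax": 0, "ay": 0, "az": 0, "hand": 0}
    - {"x": -0.07, "y": 0.01, "z": -0.15, "ax": 0, "ay": 0, "az": 0, "hand": 0}
    - {"x": -0.1, "y": 0.01, "z": -0.17, "ax": 0, "ay": 0, "az": 0, "hand": 0}
    - {"x": -0.13, "y": 0.01, "z": -0.19, "ax": 0, "ay": 0, "az": 0, "hand": 0}
    - {"x": -0.13, "y": 0.01, "z": -0.2, "ax": 0, "ay": 0, "az": 0, "hand": 0}
    - {"x": -0.13, "y": 0.01, "z": -0.2, "ax": 0, "ay": 0, "az": 0, "hand": 0}

```text
clock: 8.88
tcp_pos: [0.3957, -0.3513, 0.3296]
orientation: [0.007, 0.728, -0.686, -0.005]
wrist_force: [0.2, -1.5, -0.1]
finger_gap: -0.0
```

Run:
```python
from h import *
import pickle
im,m=snap('wrist','w10.png'); pickle.dump(m,open('w10.pkl','wb'))
a,_=snap('side','side10.png')
cv2.imwrite('pics/side10b.png',cv2.resize(a[150:300,190:390+60,::-1],None,fx=3,fy=3,interpolation=cv2.INTER_CUBIC))
s=status.get_state(); print(s['tcp_pos'],s['clock'],s['wrist_force'])
```

```text
[ 0.39515642 -0.35213063  0.32597773] 8.9833 [-0.46151096 -0.00107736  0.49580737]
```

View pics/w10.png

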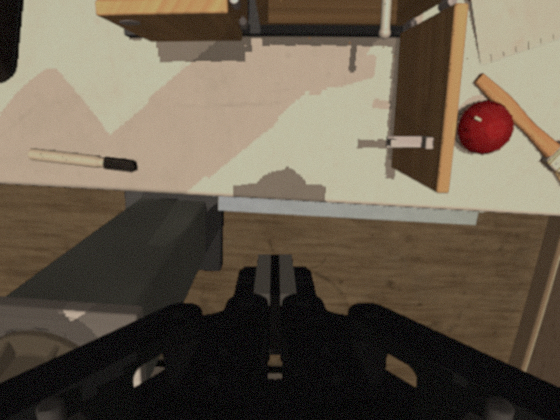

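View pics/side10b.png

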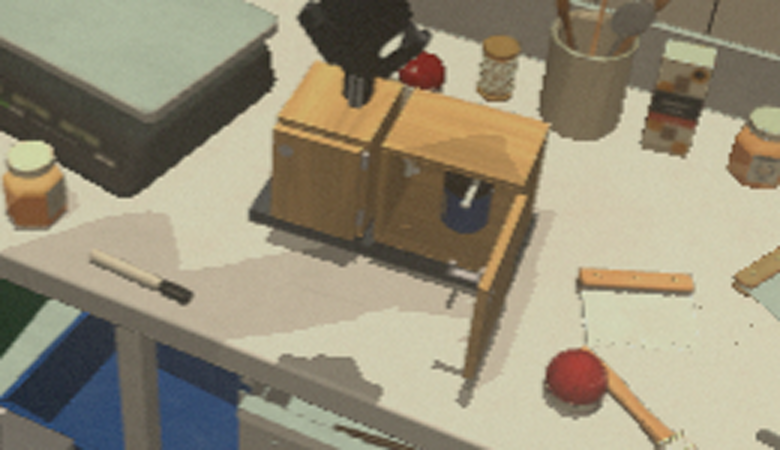

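Run:
```python
from h import *
import pickle
m=pickle.load(open('w10.pkl','rb'))
a=onz(m,449,190,.166);b=onz(m,466,6,.166); d=a-b; print(a,b,np.arctan2(-d[0],d[1])-.0645)
m2=viewer.camera_model('wrist'); w2=pickle.load(open('w2.pkl','rb'))
print('timer',onz(m,485,127,.03),'pen tip',onz(m,136,165,.008), 'before', onz(w2,524,206,.03),onz(w2,205,175,.008))
print(np.abs(status.get_state()['qvel']).max())
env.hand_in()
```

```text
[ 0.39944904 -0.50709144  0.166     ] [ 0.54994784 -0.49505176  0.166     ] 1.5861248240123387
timer [ 0.45340264 -0.60512298  0.03      ] pen tip [ 0.3767648  -0.17243381  0.008     ] before [ 0.45447495 -0.60544364  0.03      ] [ 0.3774269 -0.1699942  0.008    ]
0.028389642073936523
the job is handed in; nothing more can be done
```

The wide cupboard (the right-hand one) is open. I pressed its door in to the stop, which took about 18 N, and drew the fingers back. The door sprang ajar to about 0.52 rad. I then pushed it from behind, between the pin and the free edge, and finished with the gripper clear of everything at z ≈ 0.33 m. I handed in at about 9 s.

Last checks from the images before hand-in:
- **Wide door:** it stands at about 1.58 rad, roughly square to the front. I judged it at rest from a single picture after withdrawing, so its speed was not measured.
- **Narrow cupboard:** it is still shut.
- **Tin inside:** it is in view inside the wide cupboard. I did not measure its position.
- **Timer and pen:** both are within about 3 mm of where they started.
- **Honey jar:** it was not re-measured, and the arm stayed well away from it. I never picked out the paprika tin for certain.
- **Contact:** the wrist force was about zero after withdrawing.

No checks failed or disagreed.

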